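Load the grinding balls into the ball mill

TASK

Swing the mill's cover arm, to either side, well clear of the jar. Then take the spouted jug by its handle, turn it so that its spout faces the jar, rest the spout lightly on the jar's rim to steady it before any balls run, and then tip it until all four grinding balls have run off the spout into the jar. Finally set the empty jug gently back down, upright and wholly on the rubber mat, let go of it, and leave the bottle, the tube rack and the beaker undisturbed.

Things in the scene. Friction and masses are not known exactly. Their poses are not given: they have to be found in the camera images.
- cover_arm (a joint): Swing of the cover arm about its upright post, rad: 0 with the cover disc centred over the jar, positive counter-clockwise seen from above, stops at -1.6 and +1.6. It turns freely either way with a little friction (1 to 2 N at the knob) and stays where it is left; the jar is uncovered beyond about 1.0 either way.
- cover_hinge (a point): Point on the upright axis of the cover arm's post, at the height of the arm (about 148 mm above the counter), 90 mm from the jar's axis on the mill's +x side. The post is steel, 30 mm across at the arm.
- cover_knob (a point): Top centre of the upright black knob at the free end of the cover arm: 16 mm diameter, standing 41 mm above the arm's upper face (the arm is a flat aluminium bar 20 mm wide, 10 mm thick, with a steel disc of 90 mm diameter under it), top 194 mm above the counter. 150 mm from the hinge axis. The knob is fixed on the arm.
- jar_mouth (a point): Centre of the mouth of the open steel jar that is fixed on the mill, 125 mm above the counter; outside diameter 84 mm, inside diameter 74 mm, 54 mm deep inside. Axes are the mill's: z up, +x from the jar towards the post of the cover arm. The mill is a white box 230 by 170 mm, 60 mm high, fixed, from 100 mm in front (-x) to 130 mm behind (+x) the jar axis. The cover disc, when over the jar, hovers 12 mm above the mouth.
- jug_mid (a point): Centre of the steel jug's round body, half-way up (37.5 mm above its underside). Axes: z up, +x to the spout, -x to the handle. Body 92 mm diameter, 75 mm high, wall 3 mm. Its beak is a ramp rising from the floor at 50 degrees from level, so the balls run out only when it is tipped spout-down by over 55 to 60 degrees (best 65 to 70). Lip 47 mm wide inside. Mass 0.15 to 0.29 kg.
- jug_lip (a point): Middle of the pouring lip at the end of the spout: 82 mm in +x from the jug's axis and 75 mm above its underside. Same axes as jug_mid.
- jug_handle (a point): Middle of the best grip on the black handle: 93 mm in -x from the jug's axis, 43 mm above the underside. The handle is a straight bar in the jug's x-z plane, 12 mm thick (along y), 20 mm deep; from the rim at the back it slopes down and away from the jug at 30 degrees from level, about 85 mm long, its end free. Gripped square to its slope, with fingers closing along y, the tool leans 30 degrees back, away from the jug. Same axes as jug_mid.
- mat: Square black rubber mat, 240 by 240 mm, 4 mm thick, fixed flat on the counter; origin at the centre of its underside, axes along its edges. The jug stands on it.
- ball0_center (a point): Centre of a white ceramic grinding ball, 15 mm diameter, 11 g; the first of four alike that lie in the jug.
- ball1_center (a point): Centre of a white ceramic grinding ball, 15 mm diameter, 11 g; the second of four alike that lie in the jug.
- ball2_center (a point): Centre of a white ceramic grinding ball, 15 mm diameter, 11 g; the third of four alike that lie in the jug.
- ball3_center (a point): Centre of a white ceramic grinding ball, 15 mm diameter, 11 g; the fourth of four alike that lie in the jug.
- reagent_mid (a point): Centre of the bystanding white reagent bottle, 60 mm diameter, 110 mm high: to be left alone.
- rack_mid (a point): Centre of the bystanding blue tube rack, 70 by 200 mm, 93 mm high with its tubes: to be left alone.
- beaker_mid (a point): Centre of the bystanding glass beaker, 70 mm diameter, 90 mm high: to be left alone.
Things that resemble listed ones, but are neither listed nor needed, are in the scene too. Of the things shaped like the part that bears jug_mid, the bare steel one is meant.

How it is judged:
By the outcome, as a careful person would: the job done as asked, in the order asked, and still so for the second after the job is handed in, with the robot touching nothing.
It also fails if it takes over 70 s, if anything falls off the work surface, if the arm or the gripper's body presses on something with over 40 N, if the wrist force passes 120 N, or if a joint passes its speed limit or range.

ROBOT

A 7-joint arm with a two-finger parallel gripper is mounted at the origin on the work surface. World frame = base frame: x ahead of the robot, y to its left, z up, the work surface at z = 0. Lengths are in m, angles in rad, forces in N, time in s.
With the tool pointing down it reaches from about 0.35 to 0.9 m from the base axis. Payload 19.9 kg.
Tool frame: the origin (TCP) lies between the finger pads; the fingertips stand 19 mm ahead of it and the grasp point (between the pads) is the TCP; z points along the fingers, y is the direction in which the jaws open and shut (so a half turn about z gives the same grasp; the last joint's range is limited). The gripper opens to 94 mm and grips with 3 to 60 N. Pads are 16 mm wide; open, the fingers measure 119 mm over their backs; the gripper's body (75 mm by 177 mm) begins 78 mm behind the grasp point.
Start: joints at [-1.183, 0.417, -0.01, 1.614, 0.005, 1.111, -0.053], TCP at [0.26, 0.568, 0.185] pointing down, gripper open.
Joint ranges: [-2.81, 2.81], [-0.39, 2.02], [-1.27, 1.25], [0.06, 2.57], [-1.19, 4.33], [0.19, 2], [-2.82, 2.82]. Speed limits (rad/s): [1.89, 1.89, 2.39, 2.39, 3.01, 3.01, 3.01].

INTERFACE

Orientations are given as a 3x3 rotation matrix whose columns are the frame's x, y, z axes.
In Python, from rig import robot gives the robot as it stands. Calls block until the motion is done:
- robot.move_ptp(position, orientation): joint-space move of the TCP to a pose.
- robot.move_linear(position, velocity=0.15, frame=None, threshold=None): straight line of the TCP; frame=None keeps the orientation; velocity is the mean speed in m/s. With threshold (N) it stops when the force on the tool has changed by that much, and returns True; else False.
- robot.goto_joints(angles): joint-space move.
- robot.gripper_to(opening): finger opening in m; the grip force is fixed at half the most; returns when the fingers have stopped.
- robot.pause(seconds).
- robot.ik(position, orientation): joint angles nearest the present ones, or None.
- robot.get_state(): the state.
- robot.grab_frame(name): name is "side" or "top" or "wrist"; returns the picture (480x640x3 uint8, red, green, blue); there is no depth.
- robot.camera_info(name): a dict with "fx", "fy", "cx", "cy" (pixels), "rvec" (rotation vector, rad) and "tvec" (3), from world to camera coordinates, as OpenCV has them. Camera axes: x right, y down, z forward; pixel columns grow to the right and rows downward; lengths in m; the calibration is good to about 2 mm. A picture is of the moment at which its call begins: read the wrist's pose just before it. camera_info takes no time and is no camera call; for the wrist camera it gives the pose at the moment of the call.
A pose or a line that the arm cannot do raises robot.PlanningError and nothing moves.
- robot.sign_off(): hands the job in, once; it reports no verdict.
The state is a dict: "time": time; "qpos": joint angles; "joint_vel": joint speeds; "effort": joint torques, N m; "ee_pos": TCP position; "tool_rot": TCP orientation; "force": force on the tool from outside, world axes, zero at the start; "moment": the same for the moment, N m; "opening": finger opening in m.
Only numpy, scipy, OpenCV 4.12 (cv2) and the standard library are available. Lean on these libraries where they do the work, as an engineer would, in place of code of your own. Each camera call takes 0.05 s, during which the arm holds its last target.

## Working session

There is one attempt and no reset: what is moved stays moved. The work goes in short steps, each a Python script; the robot and the scene stay as the last script left them, time stands still between calls to the robot, and variables do not carry over. Pictures are saved under pics/ and viewed, and the job is handed in when it is done.

```bash
ls; mkdir -p pics; python3 - <<'E'
from rig import robot
import cv2
for n in ("side","top","wrist"):
    im=robot.grab_frame(n); cv2.imwrite(f"pics/{n}0.png",im[:,:,::-1]); print(n,robot.camera_info(n))
print(robot.get_state())
E
```

```text
pics
side {'fx': 535.2831748885469, 'fy': 535.2831748885469, 'cx': 320.9860416846248, 'cy': 231.21636684863526, 'rvec': array([ 0.49082101, -2.55305219,  1.37058293]), 'tvec': array([0.50910767, 0.15426009, 1.82926339])}
top {'fx': 475.55063767332837, 'fy': 475.55063767332837, 'cx': 319.08343832833975, 'cy': 241.080100560152, 'rvec': array([ 2.11811692, -2.15182287,  0.17606628]), 'tvec': array([0.12287536, 0.5158063 , 1.33106291])}
wrist {'fx': 369.8185615041324, 'fy': 369.8185615041324, 'cx': 320.2243263977097, 'cy': 231.7544518394848, 'rvec': array([-2.46013116, -1.58040247, -0.19611759]), 'tvec': array([-0.62366695, -0.02551181,  0.39151947])}
{'time': 0.15, 'qpos': array([-1.18350461,  0.41781601, -0.01031003,  1.61403502,  0.00473464,
        1.11070681, -0.05301054]), 'joint_vel': array([ 0.00138894, -0.00188684, -0.00050544, -0.00217675,  0.00115418,
        0.00228778,  0.00025329]), 'effort': array([-2.58518494e-04, -8.51531625e+01,  6.38633743e-01, -4.26136243e+01,
       -4.88200283e-02,  1.71139551e-02,  7.20851858e-05]), 'ee_pos': array([0.25974332, 0.56812608, 0.18418236]), 'tool_rot': array([[-9.09476673e-01,  4.15754851e-01, -2.92422931e-04],
       [ 4.15754940e-01,  9.09476238e-01, -8.96347491e-04],
       [-1.06709111e-04, -9.36783412e-04, -9.99999556e-01]]), 'force': array([ 0.89932833, -0.11445187, -0.79759916]), 'moment': array([ 0.04246535, -0.01599759,  0.02939685]), 'opening': 0.09410791851944515}
```

View pics/top0.png

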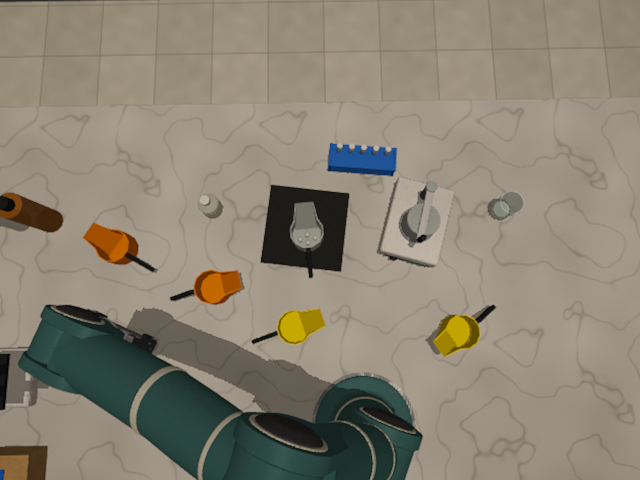

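View pics/side0.png

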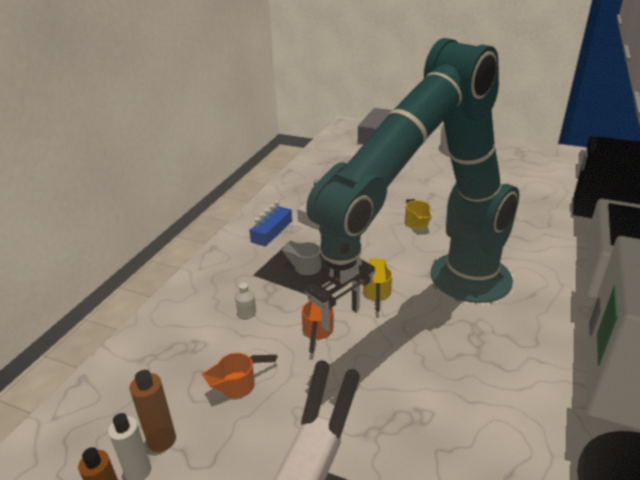

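View pics/wrist0.png

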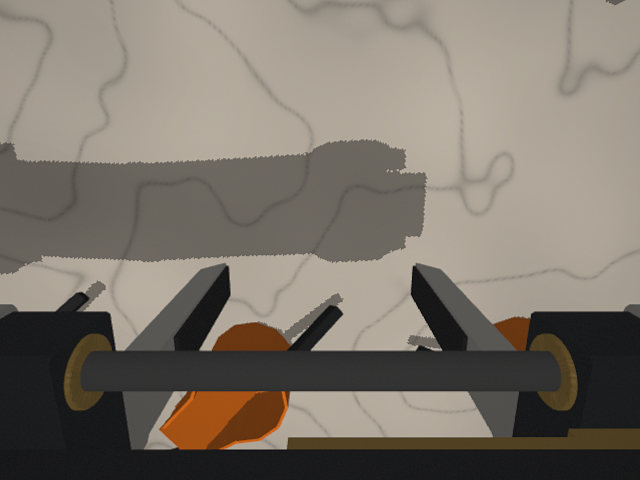

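Candidates for the jug in the top view: bare steel (307,230) on the mat, orange (115,243) and (218,287), yellow (298,325) and (458,333). The steel one matches the description, so I'll check it in a crop.

```bash
cat > h.py <<'E'
import numpy as np, cv2
from rig import robot
def cam(n):
    c=robot.camera_info(n); K=np.array([[c['fx'],0,c['cx']],[0,c['fy'],c['cy']],[0,0,1.]])
    R=cv2.Rodrigues(c['rvec'])[0]; return K,R,c['tvec']
def ray(c,u,v):
    K,R,t=c; d=R.T@np.linalg.solve(K,[u,v,1.]); return -R.T@t,d
def onz(c,u,v,z):
    o,d=ray(c,u,v); return o+d*(z-o[2])/d[2]
def proj(c,p):
    K,R,t=c; q=K@(R@np.asarray(p,float)+t); return q[:2]/q[2]
def crop(src,dst,x0,y0,w,h,s):
    im=cv2.imread(src)[y0:y0+h,x0:x0+w]; cv2.imwrite(dst,cv2.resize(im,None,fx=s,fy=s,interpolation=cv2.INTER_CUBIC))
E
python3 - <<'E'
from h import *
crop("pics/top0.png","pics/c1.png",255,170,100,110,5.4)
crop("pics/top0.png","pics/c2.png",370,170,100,110,5.4)
E
```

```text
(no output)
```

View pics/c1.png

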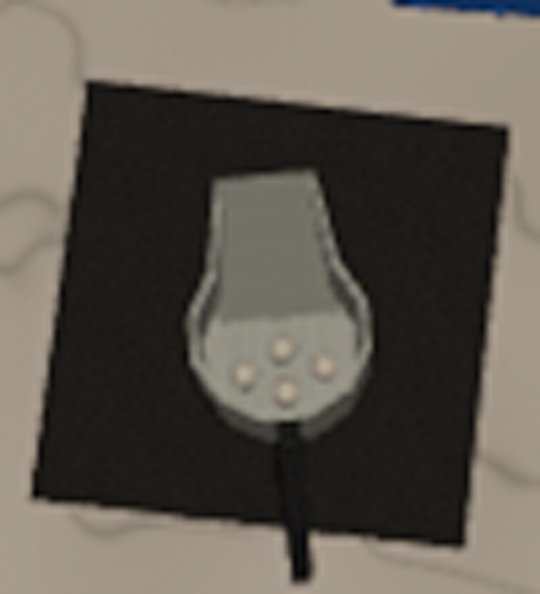

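View pics/c2.png

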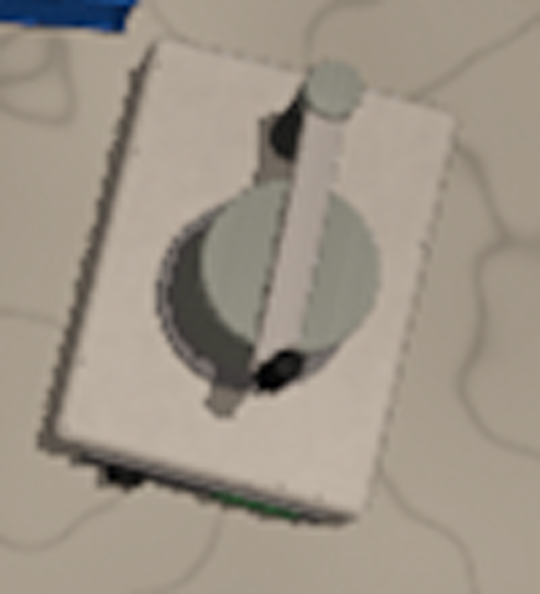

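The crop shows a bare steel jug with four white balls, lip at about (304,203) and handle end (310,277). On the mill the post is at (432,186), the disc centre about (424,219), and the knob at about (422,238).

```bash
python3 - <<'E'
from h import *
np.set_printoptions(precision=4,suppress=True)
T=cam("top"); print("cam",-T[1].T@T[2])
f1=lambda x,y:(255+x/5.4-.4,170+y/5.4-.4)
f2=lambda x,y:(370+x/5.4-.4,170+y/5.4-.4)
mc=[onz(T,*f1(*p),.004) for p in [(88,82),(508,128),(465,545),(33,498)]]
print("mat",np.mean(mc,0),[np.linalg.norm(mc[i]-mc[i-1]) for i in range(4)]); print(np.array(mc))
l=[onz(T,*f1(*p),.079) for p in [(212,182),(318,171)]]
lip=np.mean(l,0); print("lip",lip,np.linalg.norm(l[0]-l[1]))
he=onz(T,*f1(300,578),.004+.03); print("hend",he)
w=[onz(T,*f1(*p),.079) for p in [(187,325),(373,335)]];print("rim",np.mean(w,0),np.linalg.norm(w[0]-w[1]))
d=lip-he; a=np.arctan2(d[1],d[0]); print("yaw",a, "axis from lip",lip[:2]-.082*np.array([np.cos(a),np.sin(a)]))
n=l[0]-l[1]; print("yaw from lip edge",np.arctan2(-n[0],n[1]))
bm=[onz(T,*f2(*p),.06) for p in [(158,42),(455,118),(360,515),(60,433)]]
print("mill",np.array(bm),[np.linalg.norm(bm[i]-bm[i-1]) for i in range(4)])
c=np.mean(bm,0); ax=(bm[0]+bm[1]-bm[2]-bm[3]); ax/=np.linalg.norm(ax); print("ax",ax,np.arctan2(ax[1],ax[0]),"jar",c-ax*.015,"hinge",c+.075*ax)
print("post top",onz(T,*f2(333,88),.17),"disc",onz(T,*f2(290,270),.143),"knob top",onz(T,*f2(290,360),.194),"knobbase",onz(T,*f2(268,378),.153))
print("reagent",onz(T,208,205,.06),"rack",onz(T,362,160,.06),"beaker",onz(T,505,205,.05),"yellow",onz(T,298,325,.05),onz(T,458,333,.05))
E
python3 - <<'E'
from h import *
crop("pics/side0.png","pics/c3.png",230,170,150,130,5)
E
```

```text
cam [0.2919 0.1158 1.398 ]
mat [0.5672 0.1554 0.004 ] [np.float64(0.23653403453707128), np.float64(0.23703931404626785), np.float64(0.235571717869338), np.float64(0.23726821704591222)]
[[0.6995 0.2581 0.004 ]
 [0.6691 0.023  0.004 ]
 [0.4353 0.0525 0.004 ]
 [0.4648 0.2879 0.004 ]]
lip [0.6245 0.1569 0.079 ] 0.05624460659753425
hend [0.416 0.142 0.034]
rim [0.5419 0.1499 0.079 ] 0.09738340013206369
yaw 0.07155162073180744 axis from lip [0.5427 0.151 ]
yaw from lip edge 0.09021217554217055
mill [[ 0.6994 -0.1208  0.06  ]
 [ 0.6545 -0.2785  0.06  ]
 [ 0.4411 -0.2155  0.06  ]
 [ 0.4869 -0.0601  0.06  ]] [np.float64(0.22101732500876156), np.float64(0.1639335069122419), np.float64(0.2225784600296961), np.float64(0.1620413947181199)]
ax [ 0.9602 -0.2792  0.    ] -0.28291472069890566 jar [ 0.5561 -0.1645  0.06  ] hinge [ 0.6425 -0.1897  0.06  ]
post top [ 0.641  -0.1868  0.17  ] disc [ 0.5552 -0.1669  0.143 ] knob top [ 0.5008 -0.1532  0.194 ] knobbase [ 0.4991 -0.1511  0.153 ]
reagent [0.6256 0.4341 0.06  ] rack [ 0.754 -0.015  0.06 ] beaker [ 0.6142 -0.4276  0.05  ] yellow [0.2799 0.1773 0.05  ] [ 0.2511 -0.2677  0.05  ]
```

View pics/c3.png

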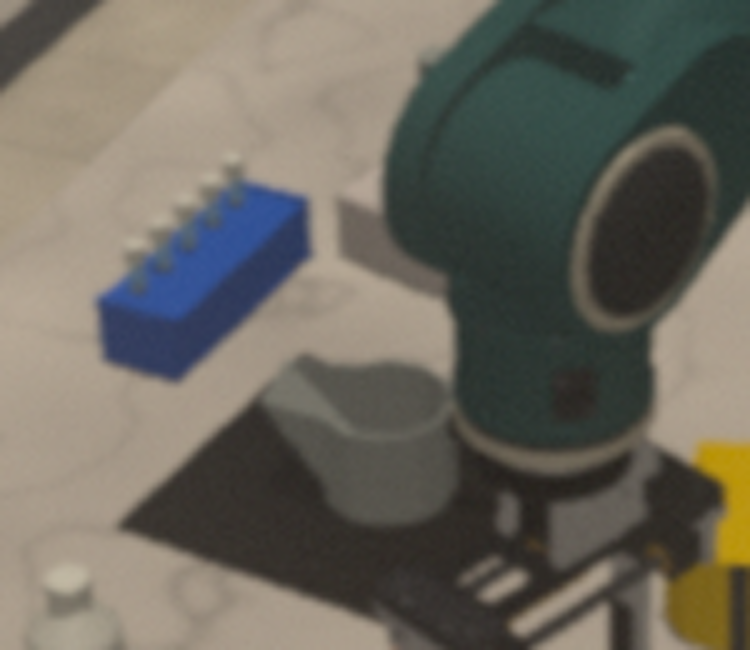

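```bash
cat >> h.py <<'E'
np.set_printoptions(precision=4,suppress=True)
jug0=np.array([.5425,.1505,.004]); yaw0=.08
jar=np.array([.556,-.165,.125]); mya=-.283; hinge=jar[:2]+.09*np.array([np.cos(mya),np.sin(mya)])
def Rz(a): return cv2.Rodrigues(np.array([0,0,a]))[0]
def Ry(a): return cv2.Rodrigues(np.array([0,a,0.]))[0]
LIP=np.array([.082,0,.075]); HAN=np.array([-.093,0,.043])
def Rg(s=1,lean=np.pi/6):
    z=np.array([np.sin(lean),0,-np.cos(lean)]); y=np.array([0,s,0.]); return np.c_[np.cross(y,z),y,z]
def tool(jR,p_ref,ref,s=1):
    """tool pose with jug rotation jR and jug point ref at p_ref"""
    return p_ref+jR@(HAN-ref), jR@Rg(s)
E
python3 - <<'E'
from h import *
p,R=tool(Rz(yaw0),jug0,np.zeros(3),1)
for s in (1,-1):
    p,R=tool(Rz(yaw0),jug0,np.zeros(3),s); print("grasp",s,p,robot.ik(p,R), robot.ik(p-.1*R[:,2],R))
for phi in np.deg2rad([40,20,0,-20,-40,-60,-80,-90,-110]):
    u=np.array([np.cos(phi),np.sin(phi),0])
    for s in (1,-1):
        o=[]
        for th in (0,45,70):
            p,R=tool(Rz(phi)@Ry(np.deg2rad(th)),jar-.024*u+[0,0,.04 if th<50 else 0],LIP,s); q=robot.ik(p,R); o.append(None if q is None else np.round(q,2))
        print(round(np.rad2deg(phi)),s,o)
for a in (0,.7,1.4):
    psi=np.pi+mya+a; k=hinge+.15*np.array([np.cos(psi),np.sin(psi)])
    for s in (0,np.pi):
        R=Rz(psi+s)@np.diag([1,-1,-1.]); print(a,k,robot.ik([*k,.185],R))
E
```

```text
grasp 1 [0.4498 0.1431 0.047 ] [-0.1723  0.2255 -0.3936  2.4905  1.7037  0.3106 -0.5192] [-0.8939 -0.1425  0.2471  2.5339  0.8339  0.4162  0.2913]
grasp -1 [0.4498 0.1431 0.047 ] [-0.6956  0.2079  0.1655  2.5065  1.8022  0.196   2.4904] [-0.2929 -0.1195 -0.3147  2.5178  0.6844  0.3532 -2.7065]
40 1 [array([ 0.07,  0.53,  1.09,  2.06, -1.04,  1.26, -2.31]), array([-0.31,  0.26,  0.8 ,  1.76,  0.06,  1.3 ,  2.73]), array([-0.15,  0.47,  0.34,  1.54,  0.37,  1.62,  2.39])]
40 -1 [array([ 0.07,  0.53,  1.09,  2.06, -1.04,  1.26,  0.83]), array([-0.55,  0.38,  1.17,  1.77, -0.1 ,  1.3 , -0.25]), array([-0.51,  0.6 ,  0.91,  1.56,  0.14,  1.54, -0.52])]
20 1 [array([-0.13,  0.13,  1.09,  2.35, -0.93,  0.81, -2.73]), array([-0.4 ,  0.21,  0.83,  1.81,  0.03,  1.37,  2.35]), array([-0.16,  0.53,  0.44,  1.48,  0.18,  1.75,  2.19])]
20 -1 [array([-0.13,  0.13,  1.09,  2.35, -0.93,  0.81,  0.41]), array([-0.63,  0.3 ,  1.15,  1.81, -0.08,  1.37, -0.67]), array([-0.45,  0.67,  0.94,  1.49, -0.02,  1.72, -0.71])]
0 1 [array([-0.3 , -0.3 ,  0.81,  2.57, -0.13,  0.33,  2.23]), array([-0.45,  0.17,
[... 2127 characters left out ...]
.58,  1.15,  1.73, -1.14,  1.63,  0.67])]
-110 -1 [array([-0.3 ,  0.66, -0.02,  1.46,  0.42,  1.38,  2.32]), array([ 0.88,  0.5 , -1.08,  1.59,  0.22,  1.18,  2.6 ]), array([-0.35,  0.54,  1.08,  1.73, -1.1 ,  1.58, -2.5 ])]
0 [ 0.4984 -0.1482] [-0.4332  0.2946  0.7945  1.8932 -0.2409  1.0516  1.7483]
0 [ 0.4984 -0.1482] [-0.5945  0.363   1.019   1.8969 -0.3509  1.0749 -1.2873]
0.7 [ 0.5053 -0.2509] [-0.3162  0.4448  0.9451  1.7909 -0.3996  1.1118  2.7523]
0.7 [ 0.5053 -0.2509] [-0.3573  0.4732  1.0122  1.7919 -0.4426  1.1253 -0.351 ]
1.4 [ 0.5767 -0.3249] [-0.207   0.7249  1.0815  1.5372 -0.6572  1.2804 -2.6325]
1.4 [ 0.5767 -0.3249] [-0.1507  0.6628  0.9578  1.5355 -0.5614  1.2387  0.44  ]
```

```bash
python3 - <<'E'
from h import *
robot.goto_joints([-1.183,.22,0,1.7,0,1.22,-.053])
print(robot.get_state()['ee_pos'])
robot.goto_joints([.29,.22,0,1.7,0,1.22,-1.57])
s=robot.get_state(); print(s['time'],s['ee_pos'],s['tool_rot'])
im=robot.grab_frame("wrist"); cv2.imwrite("pics/w1.png",im[:,:,::-1]); 
W=cam("wrist"); np.savez("w1.npz",K=W[0],R=W[1],t=W[2])
for a in (0,.7,1.4):
    psi=np.pi+mya+a; k=hinge+.15*np.array([np.cos(psi),np.sin(psi)])
    R=Rz(psi+np.pi)@np.diag([1,-1,-1.]); print(a,k,robot.ik([*k,.185],R))
    print(proj(W,[*k,.194]))
print("hinge",proj(W,[*hinge,.153]),"jar",proj(W,jar))
E
```

```text
[0.237  0.4989 0.2642]
3.2833 [ 0.52   -0.1863  0.2636] [[ 0.959  -0.2834  0.0016]
 [-0.2834 -0.959  -0.0003]
 [ 0.0016 -0.0002 -1.    ]]
0 [ 0.4984 -0.1482] [ 0.2517  0.23   -0.0251  1.8724  0.0066  1.0393 -1.63  ]
[280.1826 273.9731]
0.7 [ 0.5053 -0.2509] [ 0.4405  0.3093 -0.0418  1.7671  0.0145  1.0655 -0.7601]
[407.1649 229.2538]
1.4 [ 0.5767 -0.3249] [ 0.5607  0.4874 -0.1328  1.5089  0.068   1.1498 -0.0384]
[487.9201 103.8582]
hinge [279.6439  75.1053] jar [285.9791 185.5131]
```

View pics/w1.png

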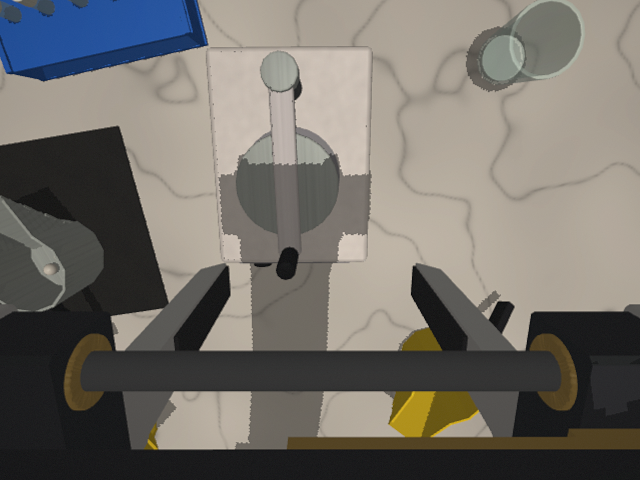

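```bash
python3 - <<'E'
from h import *
def pose(a,z=.185,r=.150):
    psi=np.pi+mya+a; k=hinge+r*np.array([np.cos(psi),np.sin(psi)])
    return np.array([*k,z]), Rz(psi+np.pi)@np.diag([1,-1,-1.])
p,R=pose(.02,.235); robot.move_ptp(p,R)
p,R=pose(.02); print(robot.move_linear(p,velocity=.1,threshold=8))
robot.gripper_to(.026); s=robot.get_state(); print(s['time'],s['opening'],s['force'])
for a in np.arange(.2,1.46,.156):
    p,R=pose(a); robot.move_linear(p,velocity=.13,frame=R); s=robot.get_state(); print(round(a,2),s['time'],s['force'])
robot.gripper_to(.06)
p[2]=.26; robot.move_linear(p,velocity=.15)
im=robot.grab_frame("top"); cv2.imwrite("pics/top1.png",im[:,:,::-1]); print(robot.get_state()['time'],robot.get_state()['qpos'])
E
```

```text
False
5.425 0.026393210754337492 [-0.4809  0.1184  0.2311]
0.2 5.7833 [0.5682 0.9522 0.2403]
0.36 6.1167 [-0.0468  1.2604  0.2263]
0.51 6.45 [-0.3221  1.149   0.5077]
0.67 6.7833 [ 0.1999  0.7407 -0.3944]
0.82 7.1167 [0.4523 0.2695 0.4062]
0.98 7.45 [-0.7013 -0.3757  0.1748]
1.14 7.7833 [-1.572  -0.0788 -0.6781]
1.29 8.1167 [-0.7226 -0.1159  0.6349]
1.45 8.45 [1.0398 0.849  0.1475]
9.85 [ 0.5896  0.4528 -0.1786  1.3966  0.0806  1.3011  0.0012]
```

View pics/top1.png

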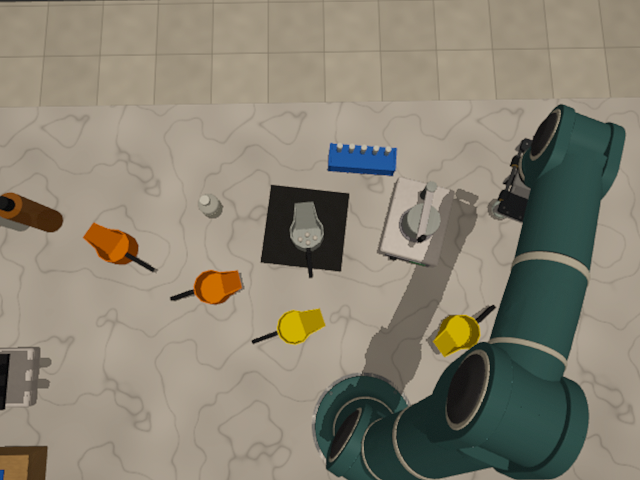

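```bash
python3 - <<'E'
from h import *
T=cam("top")
crop("pics/top1.png","pics/c4.png",370,140,180,130,4.4)
s=robot.get_state(); print(s['ee_pos'],proj(T,s['ee_pos']))
im=robot.grab_frame("wrist"); cv2.imwrite("pics/w2.png",im[:,:,::-1])
E
```

```text
[ 0.5827 -0.3277  0.2586] [498.0273 197.8305]
```

View pics/c4.png

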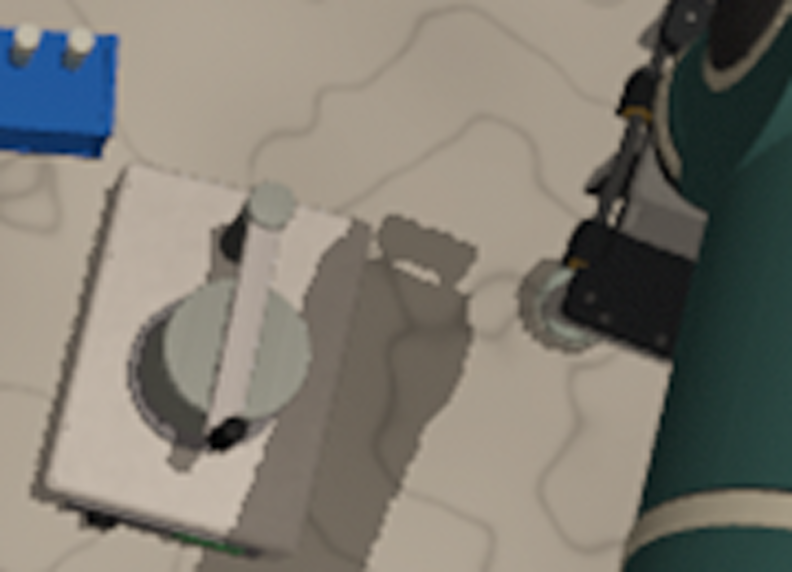

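View pics/w2.png

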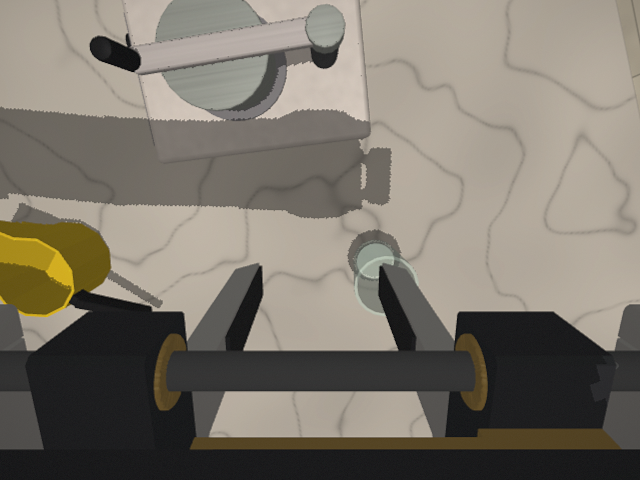

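```bash
python3 - <<'E'
from h import *
W=cam("wrist"); s=robot.get_state(); R=s['tool_rot'];p=s['ee_pos']
print(p,R,s['opening'])
print("tcp",proj(W,p),"tip",proj(W,p+.019*R[:,2]),"jawR",proj(W,p+.019*R[:,2]+.03*R[:,1]),proj(W,p+.019*R[:,2]-.03*R[:,1]))
print("cam pos in tool",R.T@(-W[1].T@W[2]-p), "cam axes in tool\n",R.T@W[1].T)
z=np.load("w1.npz"); W=(z['K'],z['R'],z['t'])
for u,v,h in ((287,272,.194),(290,253,.153),(280,70,.17),(288,185,.143)): print(onz(W,u,v,h))
for k in ((.5008,-.1532,.194),(.4984,-.1482,.194)): print(proj(W,k))
E
```

```text
[ 0.5827 -0.3277  0.2586] [[ 0.3948  0.9188 -0.0017]
 [ 0.9188 -0.3948  0.001 ]
 [ 0.0002 -0.002  -1.    ]] 0.060145755856976964
tcp [320.9233 265.146 ] tip [320.8773 254.8929] jawR [369.0867 254.8889] [272.6724 254.8969]
cam pos in tool [ 0.0711 -0.0003 -0.2004] cam axes in tool
 [[-0.0002 -0.9687 -0.2484]
 [ 1.     -0.0001 -0.0004]
 [ 0.0003 -0.2484  0.9687]]
[ 0.4984 -0.1538  0.194 ]
[ 0.501  -0.1537  0.153 ]
[ 0.6427 -0.1924  0.17  ]
[ 0.5576 -0.169   0.143 ]
[285.3122 269.4457]
[280.1212 273.9733]
```

```bash
python3 - <<'E'
from h import *
S=cam("side"); 
p=np.array([.2597,.5681,.1842]);R=np.array([[-.9095,.4158,0],[.4158,.9095,0],[0,0,-1]])
im=cv2.imread("pics/side0.png"); im=cv2.resize(im,None,fx=4,fy=4,interpolation=cv2.INTER_CUBIC)
for z,c in ((.019,(0,0,255)),(-.021,(0,255,255))):
  for sy in (.047,-.047):
    q=proj(S,p+R@np.array([0,sy,z])); print(z,sy,q); cv2.circle(im,tuple(int(round(4*v+1.5)) for v in q),5,c,-1)
cv2.imwrite("pics/c5.png",im[900:1440,1000:1700])
# wrist tip check at start image: same numbers
E
```

```text
0.019 0.047 [326.8178 339.9103]
0.019 -0.047 [352.6096 322.065 ]
-0.021 0.047 [326.5832 328.3333]
-0.021 -0.047 [352.7908 310.6459]
```

View pics/c5.png

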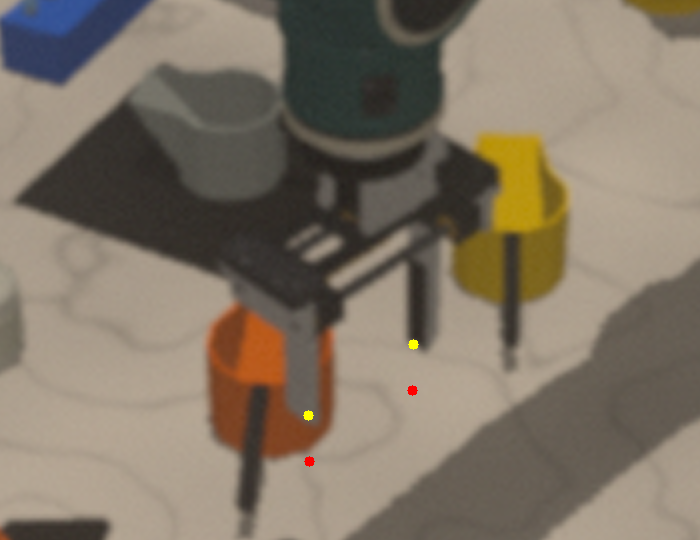

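The wrist and side views agree on the cause of the miss. The real fingertips are about 40 mm short of where the reported TCP puts them, so the fingers passed over the knob. I'll shift every command by that amount and swing again.

```bash
cat >> h.py <<'E'
OFF=.0395   # real grasp point lies this far behind the reported TCP along tool z
def cmd(p,R): return np.asarray(p)+OFF*R[:,2], R
E
python3 - <<'E'
from h import *
def pose(a,z=.185,r=.150):
    psi=np.pi+mya+a; k=hinge+r*np.array([np.cos(psi),np.sin(psi)])
    return cmd([*k,z], Rz(psi+np.pi)@np.diag([1,-1,-1.]))
p,R=pose(.0,.245); robot.move_ptp(p,R); robot.gripper_to(.08)
p,R=pose(.0,.183); print(robot.move_linear(p,velocity=.1,threshold=8))
robot.gripper_to(.026); s=robot.get_state(); print(s['time'],s['opening'],s['force'])
im=robot.grab_frame("wrist"); cv2.imwrite("pics/w3.png",im[:,:,::-1])
E
```

```text
False
13.6417 0.025859428411229957 [0.1162 0.3999 0.1256]
```

View pics/w3.png

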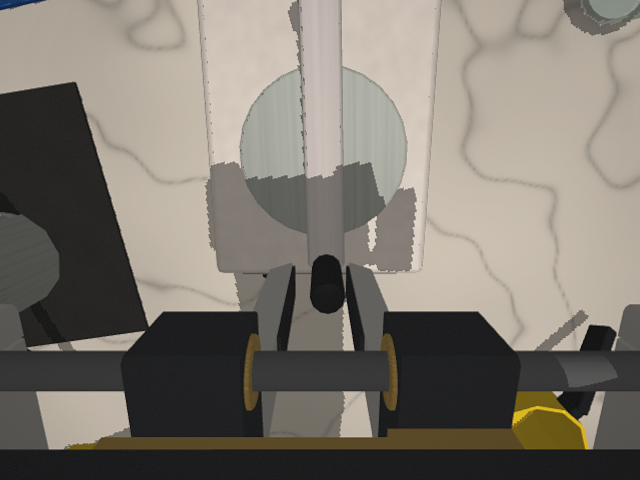

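The knob (325,283) now sits between the fingers, so I'll swing it.

```bash
python3 - <<'E'
from h import *
def pose(a,z=.183,r=.150):
    psi=np.pi+mya+a; k=hinge+r*np.array([np.cos(psi),np.sin(psi)])
    return cmd([*k,z], Rz(psi+np.pi)@np.diag([1,-1,-1.]))
for a in np.arange(.2,1.46,.156):
    p,R=pose(a); robot.move_linear(p,velocity=.13,frame=R); s=robot.get_state(); print(round(a,2),s['time'],s['force'])
robot.gripper_to(.05)
p[2]+=.08; robot.move_linear(p,velocity=.15)
im=robot.grab_frame("top"); cv2.imwrite("pics/top2.png",im[:,:,::-1]); print(robot.get_state()['time'],robot.get_state()['qpos'])
p,R=tool(Rz(yaw0),jug0,np.zeros(3),1)
for d in (.1,0): pp,_=cmd(p-d*R[:,2],R); print(pp,robot.ik(pp,R))
phi=np.deg2rad(-80);u=np.array([np.cos(phi),np.sin(phi),0])
for th in (0,45,70):
    p,R=tool(Rz(phi)@Ry(np.deg2rad(th)),jar-.024*u+[0,0,.04 if th<50 else 0],LIP,1); print(th,robot.ik(*cmd(p,R)))
E
```

```text
0.2 14.075 [-1.0367  0.6493 -0.2431]
0.36 14.4083 [ 0.2781  0.4424 -1.067 ]
0.51 14.7417 [ 0.4802  0.2867 -0.0082]
0.67 15.075 [0.5359 0.8374 0.3769]
0.82 15.4083 [-0.3937  1.0412 -0.1833]
0.98 15.7417 [-0.8911 -0.0156 -0.121 ]
1.14 16.075 [-0.5703  0.6411 -0.9278]
1.29 16.4083 [-0.2309  0.0668  0.5998]
1.45 16.7417 [ 0.0909 -0.3169  0.4322]
18.05 [ 0.6154  0.4779 -0.2145  1.4435  0.1039  1.233  -0.0163]
[0.4196 0.1407 0.0994] [ 0.5088  0.0594 -1.0954  2.4986  1.1319  0.3234  0.0374]
[0.4695 0.1446 0.0128] [-0.6492  0.337   0.1492  2.477   2.2945  0.2218 -1.1358]
0 [-0.0853  0.4508 -0.4074  1.9539  0.7752  1.0966 -0.7775]
45 [ 0.5189  0.285  -0.5204  1.7615 -0.1262  1.1834  0.2379]
70 [ 0.7756  0.4909 -0.5574  1.619  -0.3842  1.4129  0.5314]
```

View pics/top2.png

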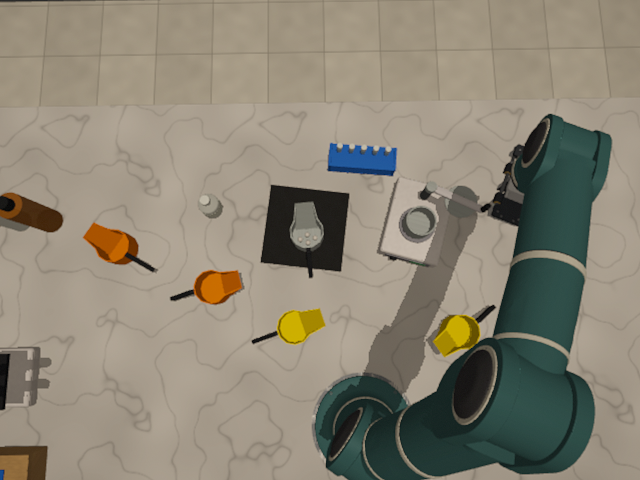

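The cover has swung clear and the jar (418,224) is open. Next I'll go above the jug, look, and choose a lean that is comfortable to reach.

```bash
python3 - <<'E'
from h import *
import h
T=cam("top")
crop("pics/top2.png","pics/c6.png",380,170,100,110,5.4)
robot.goto_joints([-.3,.0,0,1.95,0,1.19,1.34])
s=robot.get_state(); print(s['time'],s['ee_pos'],s['tool_rot'][:,0])
im=robot.grab_frame("wrist"); cv2.imwrite("pics/w4.png",im[:,:,::-1])
W=cam("wrist"); np.savez("w4.npz",K=W[0],R=W[1],t=W[2])
jR=Rz(yaw0)
for L in (0,8,15,20,25,30):
    R=jR@Rg(1,np.deg2rad(L)); p=jug0+jR@HAN
    for d in (.08,0): print(L,d,robot.ik(*cmd(p-d*R[:,2],R)))
for n,q in dict(han=HAN,lip=LIP,back=np.array([-.046,0,.075]),mid=np.array([0,0,.075])).items(): print(n,proj(W,jug0+jR@q))
E
```

```text
19.725 [0.4269 0.0993 0.2624] [-0.9977 -0.0673 -0.0014]
0 0.08 [-0.3435  0.2762 -0.0339  2.0729  0.013   0.7927  1.2656]
0 0 [-0.3489  0.417  -0.0285  2.1173  0.0202  0.6075  1.2593]
8 0.08 [-0.3678  0.1951 -0.0475  2.1948  0.0942  0.622   1.164 ]
8 0 [-0.3879  0.3665 -0.0169  2.2174  0.1213  0.4281  1.1404]
15 0.08 [-0.3825  0.1365 -0.0742  2.2999  0.2326  0.4721  1.001 ]
15 0 [-0.4557  0.3358  0.0253  2.3038  0.3112  0.2681  0.9272]
20 0.08 [-0.3694  0.1051 -0.1233  2.3729  0.4226  0.372   0.7885]
20 0 [-0.2843  0.3298 -0.1918  2.3568  0.9636  0.2291  0.2749]
25 0.08 [-0.3668  0.0844 -0.1662  2.4448  0.7554  0.292   0.4275]
25 0 [ 0.3264  0.4776 -0.9072  2.3955  1.6026  0.5203 -0.2795]
30 0.08 [-0.5178  0.0732 -0.058   2.519   1.263   0.2562 -0.1184]
30 0 [ 0.4469  0.592  -1.083   2.4462  1.8324  0.7048 -0.4642]
han [357.2538 224.8194]
lip [358.1101 374.3802]
back [359.5521 272.9965]
mid [359.0088 311.1995]
```

View pics/w4.png

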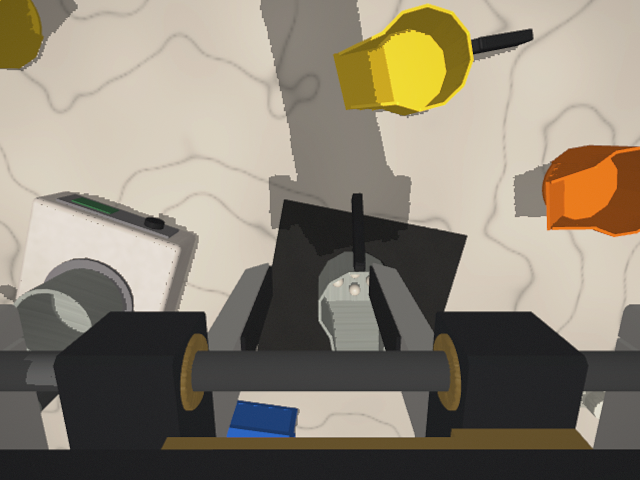

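View pics/c6.png

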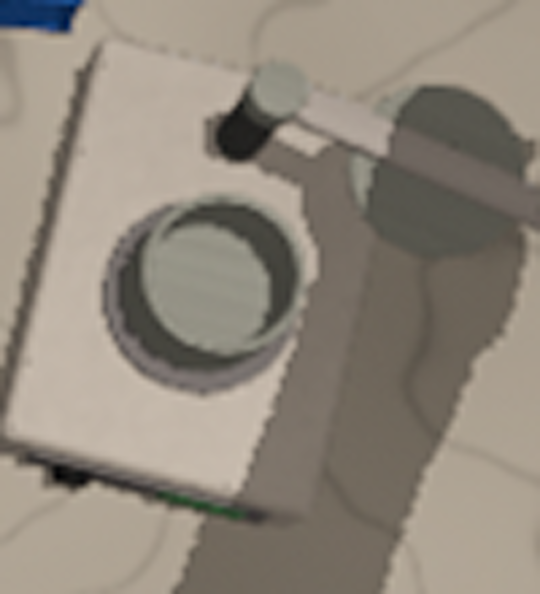

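Wrist view: the handle runs from (357,195) to (359,270), as predicted, so the jug pose is good. I'll use a lean of 10°.

```bash
cat >> h.py <<'E'
LEAN=np.deg2rad(10)
def jt(jR,p_ref,ref):
    R=jR@Rg(1,LEAN); return cmd(np.asarray(p_ref)+jR@(HAN-ref),R)
E
python3 - <<'E'
from h import *
T=cam("top"); print("jar",onz(T,380+222/5.4-.4,170+275/5.4-.4,.125))
jR=Rz(yaw0)
p,R=jt(jR,jug0,np.zeros(3))
robot.move_ptp(p-.08*R[:,2],R); robot.gripper_to(.06)
print(robot.move_linear(p,velocity=.12,threshold=10))
s0=robot.get_state()
robot.gripper_to(0.0)
s=robot.get_state(); print(s['time'],s['opening'],s['ee_pos'],s['force'])
p[2]+=.05; robot.move_linear(p,velocity=.1); robot.pause(.3)
s=robot.get_state(); print(s['time'],s['force'],s['moment'],s['qpos'],s['opening'])
for n in("wrist","side"):
    im=robot.grab_frame(n); cv2.imwrite(f"pics/{n}5.png",im[:,:,::-1])
crop("pics/side5.png","pics/c7.png",220,170,160,130,4.8)
phi=np.deg2rad(-80);u=np.array([np.cos(phi),np.sin(phi),0])
for th in (0,45,70):
    print(th,robot.ik(*jt(Rz(phi)@Ry(np.deg2rad(th)),jar-.024*u+[0,0,.04 if th<50 else 0],LIP)))
mp=np.deg2rad(-97.3); um=np.array([np.cos(mp),np.sin(mp),0]); print(robot.ik(*jt(Rz(mp),np.array([.567,.155,.004])+.019*um,np.zeros(3))))
E
```

```text
jar [ 0.5565 -0.1638  0.125 ]
False
22.55 0.011600255878503968 [0.4566 0.1437 0.0081] [-1.0178  0.072   1.1823]
23.5 [-0.2788  0.0377 -2.0259] [-0.0608  0.4875  0.0088] [-0.368   0.2543 -0.0478  2.2163  0.1411  0.5113  1.12  ] 0.011672747887148057
0 [-0.5139  0.3645  0.3495  1.9733  0.0709  0.8272 -0.0591]
45 [ 0.205   0.36    0.0589  1.7348 -0.5795  1.3748  0.6494]
70 [ 0.415   0.5938  0.0603  1.5889 -0.8031  1.7214  0.8592]
[-0.7414  0.6923  0.34    1.6836 -0.0897  0.8953 -0.5327]
```

View pics/c7.png

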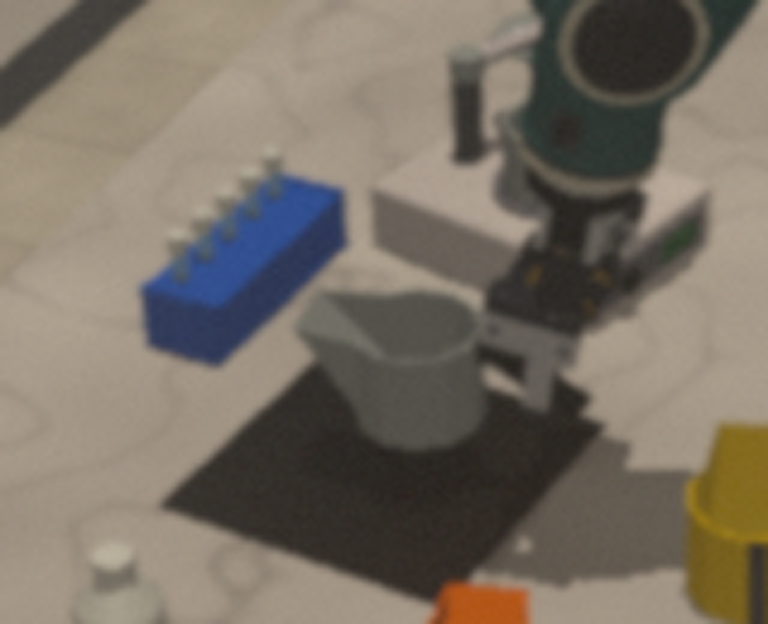

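View pics/wrist5.png

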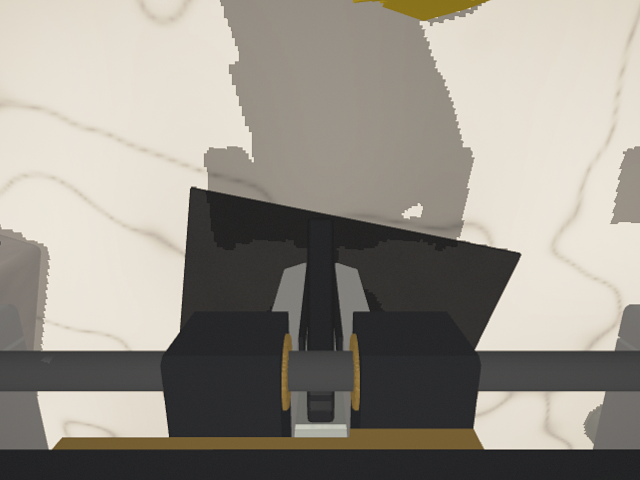

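The jug is gripped and lifted level; all four balls should still be inside. I'll carry it to the jar, tip it to 45° (balls stay in), and lower the spout onto the rim with a force stop.

```bash
cat >> h.py <<'E'
jar=np.array([.5562,-.1645,.125])
phi=np.deg2rad(-80);u=np.array([np.cos(phi),np.sin(phi),0])
def pour(th,back=.024,dz=0.): return jt(Rz(phi)@Ry(np.deg2rad(th)),jar-back*u+[0,0,dz],LIP)
E
python3 - <<'E'
from h import *
s=robot.get_state(); p=s['ee_pos']+[0,0,.06]; robot.move_linear(p,velocity=.15)
A=pour(0,.12,.07); q=robot.ik(*A); print(q)
robot.move_ptp(*A)
B=pour(45,.024,.025); q=robot.ik(*B); print(robot.get_state()['time'],q)
C=pour(45,.06,.045); robot.move_ptp(*C); robot.move_linear(B[0],velocity=.1); robot.pause(.2)
s=robot.get_state(); print(s['time'],s['force'],s['qpos'])
for n in("wrist","side","top"):
    im=robot.grab_frame(n); cv2.imwrite(f"pics/{n}6.png",im[:,:,::-1])
T=cam("top"); S=cam("side")
R=s['tool_rot']; 
for nm,c in(("top",T),("side",S)): print(nm,"lip",proj(c,jar-.024*u+[0,0,.025]),"jar",proj(c,jar))
crop("pics/top6.png","pics/c8.png",350,140,140,130,4.6)
crop("pics/side6.png","pics/c9.png",250,130,180,140,4.2)
E
```

```text
[-0.5311  0.3223  0.1487  1.9253  0.1531  0.9404 -0.3076]
25.5167 [ 0.1224  0.378   0.1625  1.7524 -0.615   1.3659  0.6945]
27.2333 [ 0.2104 -0.7574 -3.7474] [ 0.1247  0.3773  0.1584  1.7522 -0.614   1.3653  0.6933]
top lip [414.2041 220.3558] jar [420.9899 220.6237]
side lip [333.9754 191.7314] jar [335.233  194.4159]
```

View pics/c8.png

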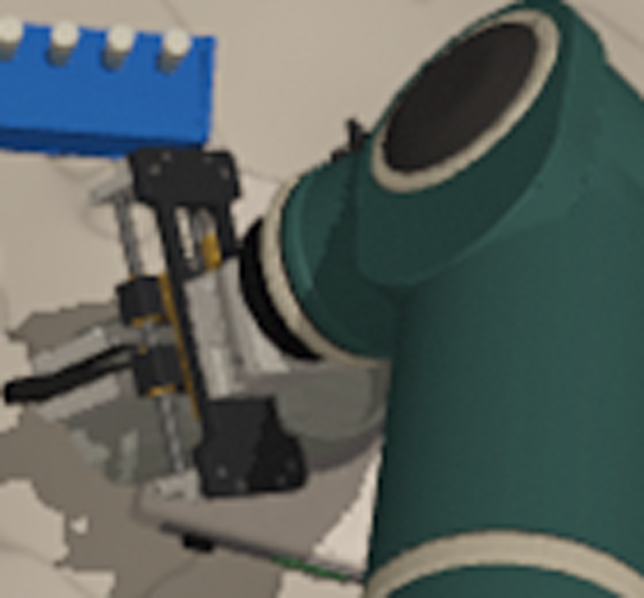

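View pics/c9.png

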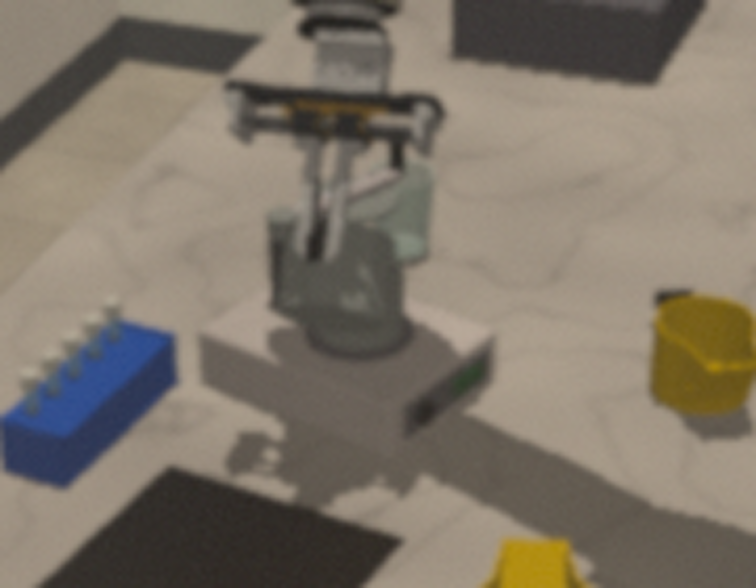

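View pics/wrist6.png

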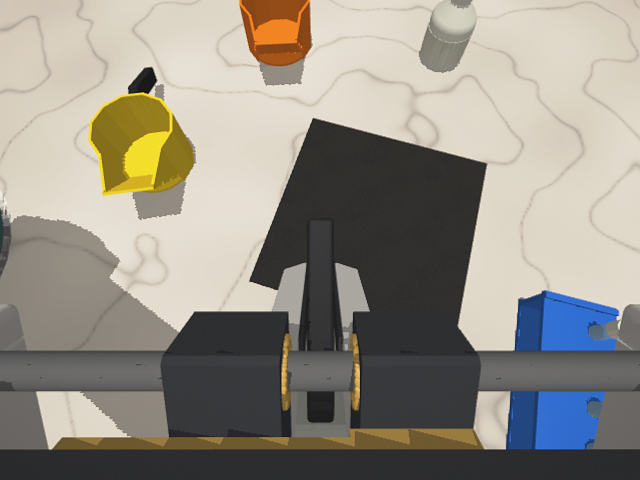

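The handle looks the same in the gripper as before, so it hasn't slipped, and the jug is in line with the jar. Now I'll lower it onto the rim.

```bash
python3 - <<'E'
from h import *
s=robot.get_state(); z0=s['ee_pos'][2]; f0=s['force']
B=pour(45,.024,-.012)
r=robot.move_linear(B[0],velocity=.03,threshold=3)
s=robot.get_state(); print(r,s['time'],s['ee_pos'][2]-z0,s['force']-f0,s['moment'])
robot.pause(.3); s=robot.get_state(); print(s['time'],s['ee_pos']-pour(45,.024,0)[0],s['force']-f0)
np.savez("touch.npz",f0=f0,d=s['ee_pos']-pour(45,.024,0)[0])
E
```

```text
True 28.1667 -0.023632069432189873 [1.302  1.1052 2.6883] [-0.6686 -0.2575 -0.016 ]
28.4667 [-0.0004  0.0001  0.002 ] [1.2275 0.6868 1.2314]
```

```bash
python3 - <<'E'
from h import *
t=np.load("touch.npz"); f0=t['f0']; dz=.0012
for th in (47.5,50,53,56,59,62,65,67,69):
    if th<=50: dz-=.0008
    P=pour(th,.024,dz); robot.move_linear(P[0],velocity=.05,frame=P[1])
    s=robot.get_state(); f=s['force']-f0; print(th,round(dz,4),round(s['time'],2),f)
    if f[2]>7: dz+=.0008
    elif f[2]<1.0: dz-=.0005
robot.pause(.6)
s=robot.get_state(); print(s['time'],s['force']-f0,s['force'])
for n in("wrist","side","top"):
    im=robot.grab_frame(n); cv2.imwrite(f"pics/{n}7.png",im[:,:,::-1])
crop("pics/top7.png","pics/c10.png",350,140,140,130,4.6)
crop("pics/side7.png","pics/c11.png",250,130,180,140,4.2)
E
```

```text
47.5 0.0004 28.75 [0.4415 1.3328 6.0774]
50 -0.0004 29.04 [0.0078 1.9396 4.511 ]
53 -0.0004 29.38 [0.1666 0.6264 3.6204]
56 -0.0004 29.73 [ 1.3349 -0.042   0.9841]
59 -0.0009 30.06 [ 0.2772 -0.7976  1.7221]
62 -0.0009 30.4 [ 0.3903 -0.3085  2.4798]
65 -0.0009 30.74 [ 1.8835 -0.7946  2.4579]
67 -0.0009 31.02 [1.6685 0.6285 2.5368]
69 -0.0009 31.29 [ 1.6895 -0.777   2.2091]
31.8917 [ 0.2852 -0.845   1.4151] [-0.0418 -1.0485 -0.6819]
```

View pics/c11.png

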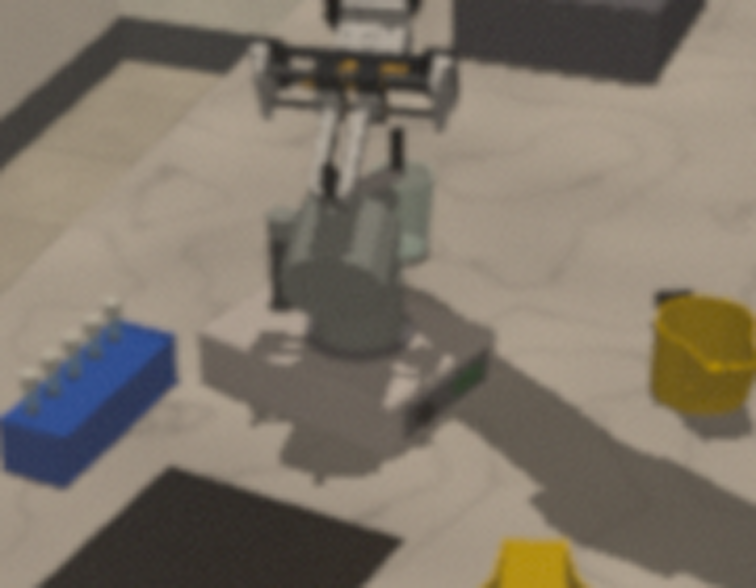

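View pics/wrist7.png

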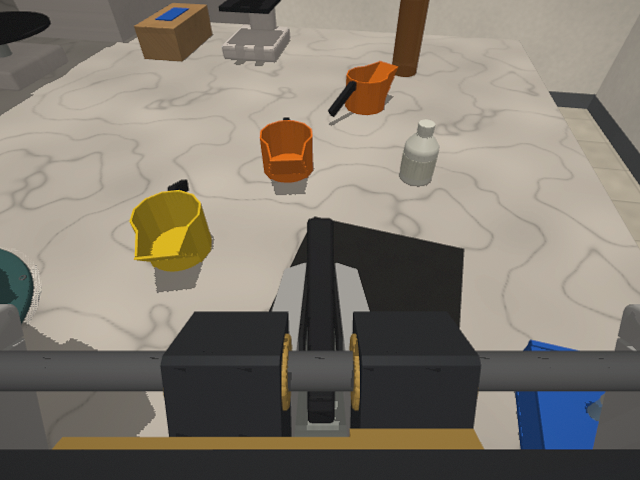

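View pics/c10.png

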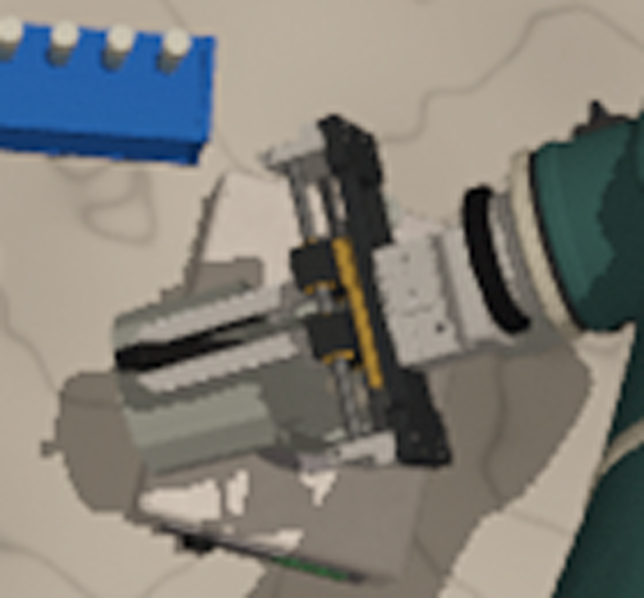

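Contact held throughout the tip, at 1 to 6 N. I'll wait briefly, raise the jug, bring it upright clear of the jar, and look for the balls.

```bash
python3 - <<'E'
from h import *
P=pour(71,.024,0.0); robot.move_linear(P[0],velocity=.04,frame=P[1]); robot.pause(.6)
P=pour(71,.024,.02); robot.move_linear(P[0],velocity=.06)
P=pour(40,.05,.05); robot.move_linear(P[0],velocity=.12,frame=P[1])
P=pour(0,.16,.06); robot.move_ptp(*P); robot.pause(.2)
s=robot.get_state(); print(s['time'],s['force'],s['qpos'])
for n in("side","top"):
    im=robot.grab_frame(n); cv2.imwrite(f"pics/{n}8.png",im[:,:,::-1])
crop("pics/top8.png","pics/c12.png",340,140,140,130,4.6)
E
```

```text
35.55 [ 0.3489  0.1338 -1.7226] [-0.5241  0.3478  0.0579  1.9104  0.1817  0.9436 -0.4087]
```

View pics/c12.png

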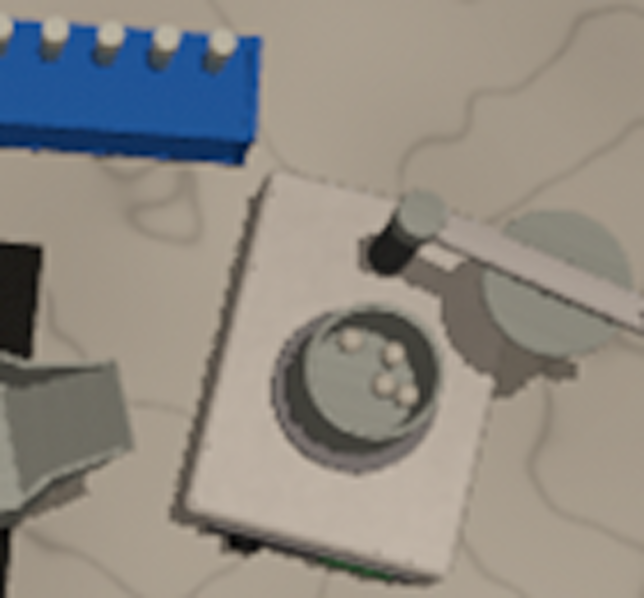

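View pics/side8.png

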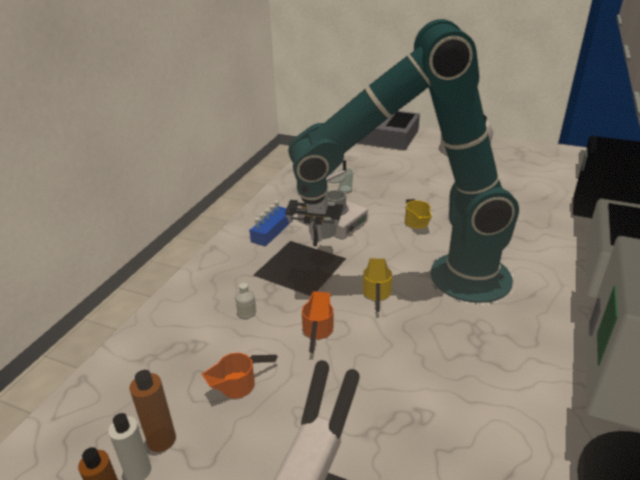

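All four balls are in the jar (around (350-405, 340-395) in the crop). Now I'll set the jug down, aligned with the mat and centred.

```bash
python3 - <<'E'
from h import *
mp=np.deg2rad(-97.3); um=np.array([np.cos(mp),np.sin(mp),0]); c=np.array([.567,.155,.004])+.019*um
J=Rz(mp); z=np.zeros(3)
P=jt(J,c+[0,0,.10],z); print(robot.ik(*P)); robot.move_ptp(*P)
P=jt(J,c+[0,0,.012],z); robot.move_linear(P[0],velocity=.12); robot.pause(.3)
f0=robot.get_state()['force']
P=jt(J,c-[0,0,.006],z); r=robot.move_linear(P[0],velocity=.02,threshold=2.5)
s=robot.get_state(); print(r,s['time'],s['force']-f0,s['ee_pos']-jt(J,c,z)[0])
robot.pause(.2)
print(robot.get_state()['force']-f0)
for n in("side","top"):
    im=robot.grab_frame(n); cv2.imwrite(f"pics/{n}9.png",im[:,:,::-1])
crop("pics/side9.png","pics/c13.png",220,190,160,130,4.8)
E
```

```text
[-0.5686  0.5409  0.0967  1.6267  0.1056  1.0789 -0.6653]
True 37.95 [0.1849 1.0209 8.8973] [-0.      0.0002 -0.0007]
[1.8168 2.0921 8.2108]
```

View pics/c13.png

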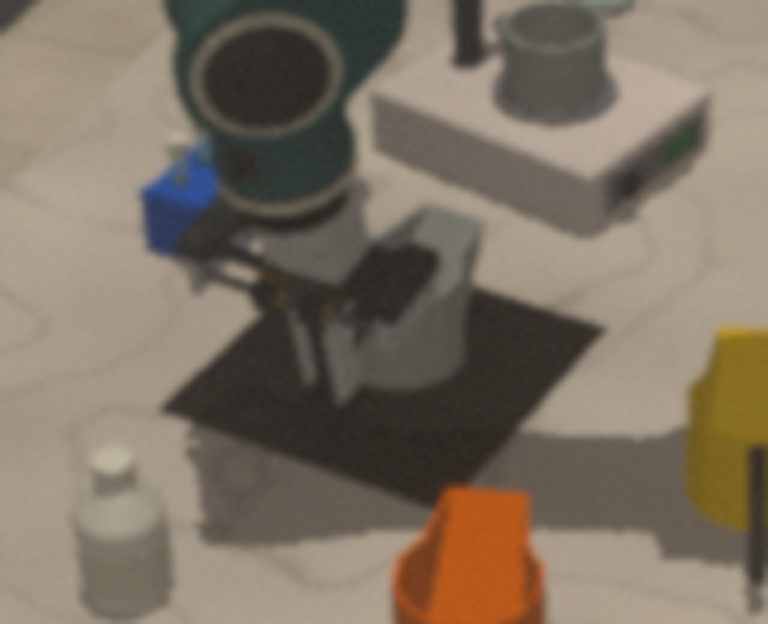

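```bash
python3 - <<'E'
from h import *
s=robot.get_state(); p=s['ee_pos'].copy(); R=s['tool_rot']
p[2]+=.0006; robot.move_linear(p,velocity=.02); print(robot.get_state()['force'])
robot.gripper_to(.045); print(robot.get_state()['opening'])
robot.move_linear(p-.10*R[:,2],velocity=.12)
p2=p-.10*R[:,2]+np.array([-.13,.05,.06]); robot.move_linear(p2,velocity=.2)
robot.pause(.3); s=robot.get_state(); print(s['time'],s['force'],s['ee_pos'])
for n in("side","top"):
    im=robot.grab_frame(n); cv2.imwrite(f"pics/{n}10.png",im[:,:,::-1])
crop("pics/side10.png","pics/c15.png",220,190,160,130,4.8)
E
```

```text
[ 0.7653 -0.5988 -1.966 ]
0.04514990267918826
41.3833 [ 0.2738  0.1824 -0.3294] [0.448  0.2885 0.1662]
```

View pics/top10.png

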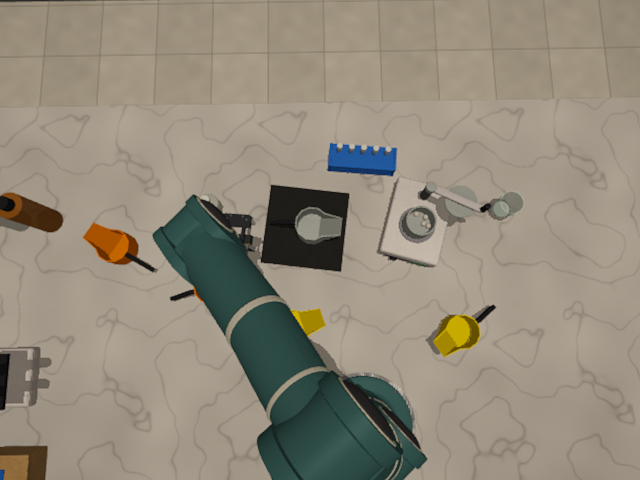

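View pics/c15.png

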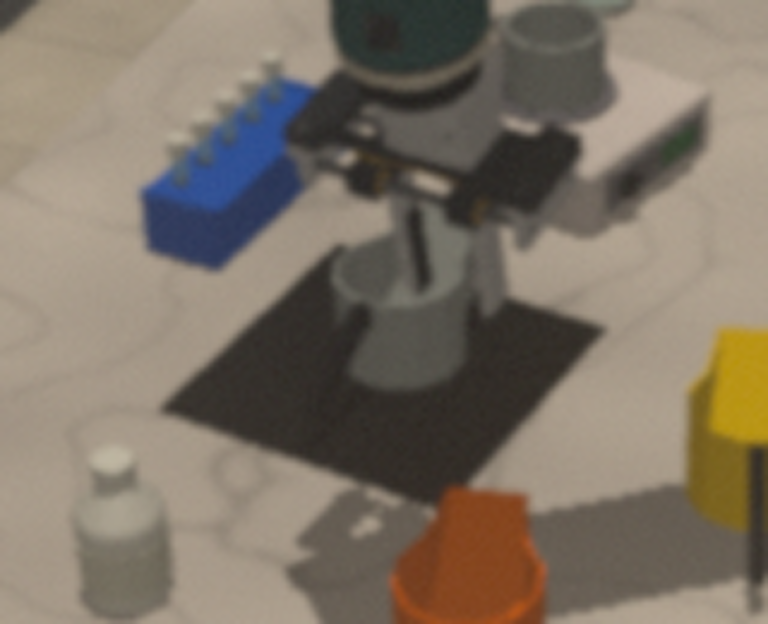

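The jug stands upright and wholly on the mat, and the robot is clear with zero force. The jar holds the balls and the bystanders look unmoved.

```bash
python3 - <<'E'
from h import *
robot.sign_off(); print("ok")
E
```

```text
the job is handed in; nothing more can be done
ok
```

The job is done and handed in at about 41 s of robot time. All four balls are in the jar, and the empty jug is back on the mat.

- **Cover arm:** I swung it about 1.45 rad to the positive (right-hand) side. The first try missed the knob without touching anything. The reported TCP turned out to lie about 40 mm beyond the real grasp point, which the wrist and side views both showed. I corrected for this in every later move, and the second try worked.
- **Pour:** I gripped the handle, turned the jug to face the jar, and rested the spout on the rim at 45° with a 3 N force stop. I then tipped it to 71° about the lip. The contact readings stayed at about 1–6 N, with sensor noise around 1 N. I could not see the lip itself during the pour, so the contact is judged from force and height.
- **Set-down:** The jug touched the mat with about 8–9 N, more than the 2.5 N I had set as the stop. I eased it off before letting go.
- **Last checks:**
  - After the pour, the top view showed four balls in the jar.
  - The jug is upright, with lip and handle inside the mat outline.
  - The gripper is open and clear, with the force reading near zero.
  - The rack, bottle and beaker look unmoved by eye; in the last pictures the arm partly hid the bottle from above, but the side view showed it in place.

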